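Load a specimen block under the spring flap of a video microscope

TASK

Load the clear beetle block that lies in the channel of the microscope stage: press the ribbed thumb bar down with one fingertip so that the spring flap stays open, and with the other fingertip push the block along the channel under the flap until it is fully home against the back stop, keeping the flap held clear of it all the way. Then let go of the bar so that the flap closes on the block and clamps it, and move away. Only push the block, never pick it up, and leave the other things on the bench and on the stage where they are.

Things in the scene. Friction and masses are not known exactly. Their poses are not given: they have to be found in the camera images.
- scope: Bench video microscope, fixed: white, black stage deck. Origin on the table under the middle of the flap's front edge, on the channel's centre line; x along the channel towards the back stop, y to the left (the thumb bar's side), z up. Offsets given for other entries are in this frame. Base plate 24 mm high, x -155 to 150, y -140 to 85 mm. Deck top 45 mm above the table, x -145 to 65, y -66 to 27 mm.
- mouth (a point): Middle of the loading channel at deck height, under the flap's front edge: (0, 0, 45) mm. The channel runs along x on the flat deck between two aluminium rails, 3 mm high, 4 mm wide, 34 mm apart (inner faces y = -17 and 17 mm), from x = -140 mm to the back stop.
- stop (a point): Middle of the front face of the back stop at deck height: (37, 0, 45) mm. The stop is an aluminium bar 42 mm wide, 13 mm high. The block is home when its far end touches this face. To the right stands the pillar at (92, -106) mm, 330 mm high; its boom is swung aside and holds the camera, 56 mm across, at (92, -241) mm, 160 to 312 mm above the table. Nothing else is higher than 61 mm.
- pin (a point): Point of the flap's hinge pin above the flap's front edge line: (0, 30, 56) mm. The pin runs along x, parallel to the channel, along the left edge of the deck. Three hinge lugs on it (x = -113, -35 and 41 mm, each 8 mm wide, y = 22 to 35 mm) rise to 61 mm above the table.
- flap (a joint): Angle of the steel spring flap (over x = 0 to 36, y = -16 to 27 mm) in rad: 0 shut, free edge on the deck, and no block can push under it; 0.21 level on a block; clear of a block above 0.27; 0.66 fully open. Flap and thumb bar are one rocker: bar pressed down = flap up, let go = sprung shut. A fingertip 25 to 30 mm from the pin, 4 mm above deck height, holds it at 0.4 to 0.5 with about 5 N.
- bar (a point): Point on top of the black ribbed thumb bar, y = 56 mm, x = -60 mm, about 60 mm above the table when the flap is shut. The bar is 3 mm thick, x -108 to 35 mm, y 39 to 72 mm, its top straight along x, so a fingertip may slide along it while keeping it down. When the flap is level its top is level, 55 mm above the table. Below it there is only the base plate.
- block: The block to load: clear resin with a green-winged black beetle, a blue mark at its near end, 70 mm long (x), 28 mm wide (y), 10 mm high (z), about 26 g. Origin: centre of its underside. It lies loose in the channel in front of the flap, lengthwise. When home its origin is at x = 2 mm in the microscope's frame and 33 mm of it stand out in front of the flap.
- spare: Bystander: a like block with an orange-winged beetle, 70 x 28 x 10 mm, lying on the deck to the right of the channel. Origin at the centre of its underside.
- dish: Bystander: covered Petri dish, 91 mm across, 16 mm high. Origin at the centre of its underside.
- amber: Bystander: brown glass bottle, 56 mm across, 120 mm high. Origin at the centre of its underside.
- forceps: Bystander: steel forceps lying flat, 125 mm long (x), 16 mm wide, 8 mm high. Origin at the middle, on the table.
- loupe: Bystander: black magnifier, a cylinder 40 mm across, 26 mm high. Origin at the centre of its underside.
- slidebox: Bystander: blue slide box, 98 x 84 x 30 mm. Origin at the centre of its underside.
Not all that is in view belongs to the job. Leave any pink or purple look-alike of the block alone.

How it is judged:
On the way, in this order (a step that is already met when the one before it is completed fails the run):
1. the flap is held open by a finger on the thumb bar, the block still in front of it (value of joint flap above 0.27 rad and contact force between the fingers and flap above 0.5 N and x of block in the frame of scope below -0.033 m), for 0.1 s.
2. the block is home against the back stop, the flap still held open by a finger (value of joint flap above 0.27 rad and contact force between the fingers and flap above 0.5 N and x of block in the frame of scope between -0.0015 and 0.004 m and y of block in the frame of scope between -0.006 and 0.006 m), for 0.1 s.
At the end, for the whole second after the job is handed in: The block lies flat in the channel, within 3.5 mm of the back stop, at rest, and the released flap rests on it (0.15 to 0.26 rad) with more than 0.4 N (x of block in the frame of scope between -0.0015 and 0.004 m and y of block in the frame of scope between -0.006 and 0.006 m and z of block in the frame of scope between 0.043 and 0.047 m and value of joint flap between 0.15 and 0.26 rad and contact force between flap and block above 0.4 N and linear speed of block below 0.01 m/s); the robot touches nothing.
It fails at once if the block is lifted more than 6 mm off the deck or tipped (z of block in the frame of scope above 0.051 m or angle between block's own z axis and vertical above 0.2 rad).
It fails at once if the flap bears on the block (over 1 N) while the block is on its way under it (contact force between flap and block above 1 N and x of block in the frame of scope between -0.03 and -0.005 m).
It fails at once if a bystander is moved more than 15 mm (distance of any of spare, dish, amber, forceps, loupe, slidebox from where it was at the start of the episode above 0.015 m).
It also fails if it takes over 46 s, if anything falls off the work surface, if the arm or the gripper's body presses on something with over 40 N, if the wrist force passes 120 N, or if a joint passes its speed limit or range.

ROBOT

A 6-joint arm with a two-finger parallel gripper is mounted at the origin on the work surface. World frame = base frame: x ahead of the robot, y to its left, z up, the work surface at z = 0. Lengths are in m, angles in rad, forces in N, time in s.
With the tool pointing down it reaches from about 0.35 to 0.85 m from the base axis. Payload 8.1 kg.
Tool frame: the origin (TCP) lies between the finger pads; the fingertips stand 11 mm ahead of it and the grasp point (between the pads) lies 8 mm behind it (robot.tips_ahead is the distance from the TCP to the fingertips, in m); z points along the fingers, y is the line along which they close (so a half turn about z gives the same grasp; the last joint's range is limited). The gripper opens to 93 mm and grips with 3 to 60 N. Pads are 15 mm wide; open, the fingers measure 128 mm over their backs; the gripper's body (75 mm by 188 mm) begins 65 mm behind the grasp point.
Start: joints at [1.042, 0.13, 1.488, -0, 1.523, -0.085], TCP at [0.258, 0.542, 0.23] pointing down, gripper open.
Joint ranges: [-2.96, 2.96], [-0.89, 2.26], [0.02, 2.5], [-1.34, 4.48], [0, 2.73], [-2.66, 2.66]. Speed limits (rad/s): [2.39, 2.39, 2.79, 3.14, 3.14, 3.14].

INTERFACE

Orientations are given as a rotation vector (axis times angle).
In Python, from plant import robot gives the robot as it stands. The module is installed in compiled form; this text tells all that it offers.
- The arm moves only by the tool move_arm, never from a script. Its argument "deltas" is one flat list of numbers, 7 for each row, row after row: the shift along the tool's x, y, z in m, then the turn, a rotation vector about the tool's x, y, z in rad, then the opening, from 0 (shut) to 1 (fully open). A call has 1 to 12 rows; each row is the pose to reach, as a shift and turn from the pose commanded when the call began, along the tool's axes at that moment; what a row does not reach only later rows make up. A row lasts 1/8 s, in which the tool goes at most 62.5 mm and 10.7 degrees, less where a joint would pass 70% of its speed; a pose out of reach is approached as far as the arm can. A call with a gripper value outside its range is refused whole. The fingers move at their own pace and stop on an object; "squeeze" is the grip in N (left out, the last holds). Time passes only in rows, so rows that repeat a pose let the fingers close. It gives the time, the measured TCP pose, the force, the opening and the grip force at its end, in the units of the state.
- robot.read_state(): the state, without advancing time (a new reading comes with each control period).
- robot.read_camera(name): name is "scene" or "top" or "wrist"; returns (picture, depth): 384x512x3 uint8, red, green, blue; 384x512 float32, m along the optical axis (not along the pixel's ray), 0 where there is no reading.
- robot.camera_model(name): a dict with "K" (3x3 intrinsics, pixels), "R" (3x3) and "t" (3): a world point X has camera coordinates R X + t; the wrist camera has in their place "tool_from_camera" (4x4, takes a point from camera to tool coordinates, whose origin is the TCP and whose axes are the flange's). Camera axes: x right, y down, z forward; pixel columns grow to the right and rows downward; lengths in m; the calibration is good to about 2 mm. A picture is of the moment at which its call begins: read the wrist's pose just before it. camera_model takes no time and is no camera call.
- robot.close_job(): hands the job in; it is judged then, once.
Trained networks look in the newest picture that a camera, given by its name, has taken for a name from the list of things; names that differ only in an ending like _2 or _b are one class to them, and where a whole thing is asked for, a point or a joint stands for the part that bears it (a point fixed in the world has none). Each returns a list of dicts, best first, with "confidence" (0 to 1); they miss things now and then, are a little off and sometimes report something else, mostly with a low value. They report only what shows in the picture. A call takes as long as a camera call. They do not tell look-alikes from the thing itself.
- robot.recognise(camera, label): "uv" ([column, row] in pixels, amid what is visible of it).
The state is a dict: "t": time; "q": joint angles; "dq": joint speeds; "joint_torque": joint torques, N m; "tool_pos": TCP position; "orientation": TCP orientation; "force": force on the tool from outside, world axes, zero at the start; "wrist_torque": the same for the moment, N m; "opening": finger opening in m; "gripper_force": force on a finger pad.
Only numpy, scipy, OpenCV 4.12 (cv2) and the standard library are available. Lean on these libraries where they do the work, as an engineer would, in place of code of your own. Each camera call takes 0.05 s, during which the arm holds its last target. There are 200 camera calls.

## Working session

There is one attempt and no reset: what is moved stays moved. The work goes in short steps, Python scripts to look and compute and a tool call to move; the robot and the scene stay as the last step left them, time stands still between calls to the robot, and variables do not carry over. Pictures are saved under pics/ and viewed, at most 10 in all, crops included, and the job is handed in when it is done.

Besides the shell and the picture viewer there is one more tool, called as name(argument=value, ...) on one line, values as JSON. move_arm: Moves the arm, as the interface text tells. Its arguments: {"type":"object","properties":{"deltas":{"type":"array","items":{"type":"number"}},"squeeze":{"type":"number"}},"required":["deltas"]}

```bash
mkdir -p pics
cat > h.py <<'E'
import numpy as np, cv2
from scipy.spatial.transform import Rotation as Ro
from plant import robot
def snap(c,name=None):
    s=robot.read_state(); im,d=robot.read_camera(c)
    if name: cv2.imwrite('pics/'+name,im[:,:,::-1])
    m=robot.camera_model(c); K=np.array(m['K'])
    T=np.eye(4)
    if c=='wrist':
        P=np.eye(4);P[:3,:3]=Ro.from_rotvec(s['orientation']).as_matrix();P[:3,3]=s['tool_pos']
        T=P@np.array(m['tool_from_camera'])
    else:
        R=np.array(m['R']);T[:3,:3]=R.T;T[:3,3]=-R.T@np.array(m['t'])
    return im,d,K,T
def px(u,v,d,K,T,r=2):
    w=d[int(v)-r:int(v)+r+1,int(u)-r:int(u)+r+1];w=w[w>0]
    z=np.median(w) if w.size else np.nan
    return (T@np.append(z*np.linalg.inv(K)@[u,v,1],1))[:3]
def onz(u,v,z,K,T):
    r=T[:3,:3]@np.linalg.inv(K)@[u,v,1];o=T[:3,3]
    return o+r*(z-o[2])/r[2]
E
python3 - <<'E'
from h import *
for c in ['top','scene']:
    im,d,K,T=snap(c,c+'0.png'); print(c,T[:3,3])
    for n in ['scope','flap','bar','block','spare','dish','amber']:
        for r in robot.recognise(c,n)[:2]:
            print(n,np.round(r['uv']),round(r['confidence'],2),np.round(px(*r['uv'],d,K,T),3))
E
```

```text
top [ 0.42903181 -0.03433069  1.1316858 ]
scope [272. 156.] 0.71 [ 0.642 -0.041  0.052]
flap [230. 169.] 0.9 [0.605 0.075 0.06 ]
flap [365. 241.] 0.48 [ 0.404 -0.303  0.027]
bar [230. 165.] 0.81 [0.615 0.075 0.061]
block [244. 259.] 0.77 [0.353 0.039 0.011]
block [168. 211.] 0.73 [0.49  0.259 0.011]
spare [261. 194.] 0.76 [ 0.534 -0.012  0.056]
dish [122. 215.] 0.66 [0.477 0.39  0.017]
amber [144. 156.] 0.9 [0.637 0.311 0.081]
scene [ 1.17415034 -0.11723254  1.00662886]
scope [259. 230.] 0.93 [ 0.624 -0.048  0.043]
scope [349. 158.] 0.43 [0.376 0.287 0.002]
flap [297. 218.] 0.89 [0.61  0.062 0.055]
bar [297. 219.] 0.93 [0.611 0.062 0.054]
bar [389. 224.] 0.24 [0.671 0.305 0.066]
block [283. 205.] 0.6 [0.558 0.032 0.052]
block [348. 226.] 0.57 [0.632 0.211 0.009]
spare [264. 202.] 0.48 [ 0.541 -0.02   0.053]
dish [392. 178.] 0.71 [0.488 0.39  0.013]
dish [128. 231.] 0.47 [ 0.563 -0.412  0.029]
amber [392. 226.] 0.91 [0.678 0.31  0.063]
amber [130. 229.] 0.55 [ 0.557 -0.406  0.031]
```

View pics/top0.png

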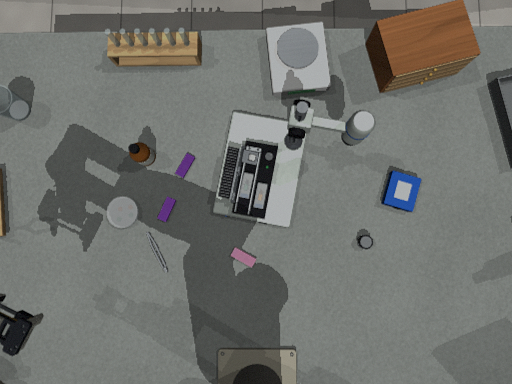

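View pics/scene0.png

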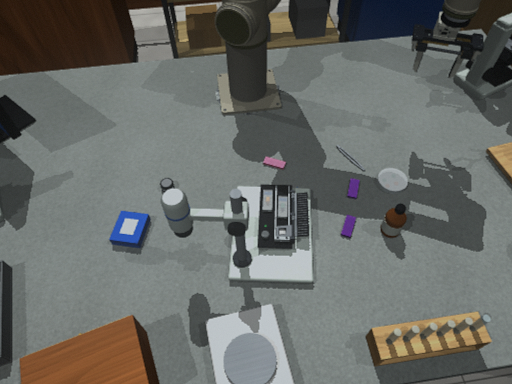

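The top view shows the microscope at about (260,168), with the bar at (229,172) and the channel at about (248,175), running nearly along world +x with a slight negative yaw. The pink and purple blocks on the bench are decoys. I'll move above it and look from close by.

```bash
cat >> h.py <<'E'
def delta(p,yaw,flip):
    "shift/rotvec in present tool axes to reach p, tool down, tool x along heading yaw (flip: opposite)"
    s=robot.read_state();R0=Ro.from_rotvec(s['orientation']);a=yaw+(np.pi if flip else 0)
    x=np.array([np.cos(a),np.sin(a),0]);z=np.array([0,0,-1.]);R1=Ro.from_matrix(np.c_[x,np.cross(z,x),z])
    return np.round(R0.inv().apply(np.array(p)-s['tool_pos']),4),np.round((R0.inv()*R1).as_rotvec(),4)
E
python3 - <<'E'
from h import *
s=robot.read_state();print(s['t'],s['q'],s['tool_pos'],Ro.from_rotvec(s['orientation']).as_matrix().round(3))
print(robot.camera_model('wrist')['tool_from_camera'],robot.camera_model('wrist')['K'])
im,d,K,T=snap('top')
# rough yaw: left edge of plate
a=onz(232,112,.024,K,T);b=onz(214,215,.024,K,T);c=onz(288,226,.024,K,T);print(a,b,c,np.arctan2(*(a-b)[[1,0]]))
for f in (0,1): print(delta([.55,.05,.30],np.arctan2(*(a-b)[[1,0]]),f))
E
```

```text
0.8 [ 1.04164451e+00  1.30383944e-01  1.48816658e+00 -1.30504312e-05
  1.52300515e+00 -8.54031336e-02] [0.25759215 0.54191205 0.22966319] [[-0.903  0.429  0.   ]
 [ 0.429  0.903  0.   ]
 [-0.     0.    -1.   ]]
[[ 5.80465613e-04 -9.56798971e-01 -2.90749708e-01  8.22314098e-02]
 [ 9.99999768e-01  6.59062154e-04 -1.72397462e-04  1.80944343e-04]
 [ 3.56571843e-04 -2.90749541e-01  9.56799131e-01 -1.54801599e-01]
 [ 0.00000000e+00  0.00000000e+00  0.00000000e+00  1.00000000e+00]] [[287.33561084   0.         253.5097248 ]
 [  0.         287.33561084 190.06359974]
 [  0.           0.           1.        ]]
[0.77876517 0.07450024 0.024     ] [0.47737492 0.123562   0.024     ] [ 0.44622314 -0.08699552  0.024     ] -0.16136938067387846
(array([-0.4753, -0.3187, -0.0703]), array([ 0.0000e+00, -1.0000e-04,  2.8591e+00]))
(array([-0.4753, -0.3187, -0.0703]), array([ 1.000e-04,  0.000e+00, -2.825e-01]))
```

move_arm(deltas=[-0.048,-0.032,-0.007,0,0,-0.03,0.52,-0.095,-0.064,-0.014,0,0,-0.06,0.52,-0.143,-0.096,-0.021,0,0,-0.09,0.52,-0.19,-0.128,-0.028,0,0,-0.12,0.52,-0.238,-0.16,-0.035,0,0,-0.15,0.52,-0.285,-0.192,-0.042,0,0,-0.18,0.52,-0.333,-0.223,-0.049,0,0,-0.21,0.52,-0.38,-0.255,-0.056,0,0,-0.23,0.52,-0.428,-0.287,-0.063,0,0,-0.26,0.52,-0.475,-0.319,-0.07,0,0,-0.2825,0.52,-0.475,-0.319,-0.07,0,0,-0.2825,0.52,-0.475,-0.319,-0.07,0,0,-0.2825,0.52])

```text
t: 2.35
tool_pos: [0.5494, 0.0499, 0.2994]
orientation: [-0.254, -3.131, -0.001]
force: [0.0, -0.1, -0.2]
opening: 0.0481
gripper_force: 0.0
```

Run:
```python
from h import *
im,d,K,T=snap('wrist','w1.png')
for n in ['flap','bar','block','spare','stop','mouth']:
    for r in robot.recognise('wrist',n)[:2]:
        print(n,np.round(r['uv']),round(r['confidence'],2),np.round(px(*r['uv'],d,K,T),3))
```

```text
flap [268. 198.] 0.69 [0.602 0.063 0.058]
bar [277. 200.] 0.9 [0.608 0.075 0.06 ]
block [242. 175.] 0.95 [0.562 0.031 0.055]
block [222.  28.] 0.84 [0.364 0.037 0.01 ]
spare [211. 161.] 0.73 [ 0.536 -0.008  0.055]
spare [  6. 100.] 0.32 [ 0.407 -0.284  0.025]
stop [228. 190.] 0.82 [0.585 0.007 0.047]
stop [451. 202.] 0.28 [0.642 0.31  0.081]
mouth [228. 188.] 0.59 [0.581 0.007 0.047]
```

View pics/w1.png

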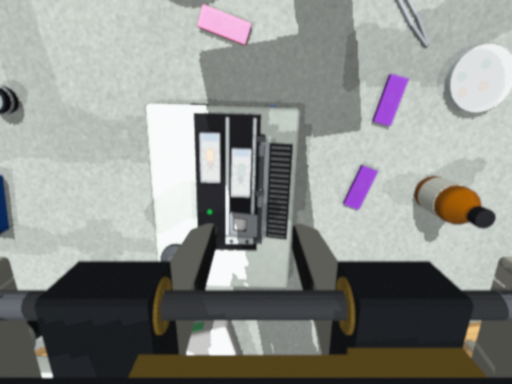

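The wrist view shows the channel between rails at about columns 228 to 254, with the block at (242,175). The flap is at (243,225), the stop at about row 240 and the bar at (280,190). The spare is to the left at (211,158).

Run:
```python
from h import *
im,d,K,T=snap('wrist')
v,u=np.mgrid[:384,:512]; P=np.stack([u,v,np.ones_like(u)],-1)@np.linalg.inv(K).T*d[...,None]
W=P@T[:3,:3].T+T[:3,3]
roi=(v>90)&(v<250)&(u>140)&(u<305)
# dark mask -> bar
g=im.max(-1)
bar=roi&(u>262)&(W[...,2]>.05)&(W[...,2]<.075)&(v>125)&(v<245)
deck=roi&(W[...,2]>.038)&(W[...,2]<.075)
plate=roi&(W[...,2]>.015)&(W[...,2]<.035)
for n,m in (('bar',bar),('deck+',deck),('plate',plate)):
    mm=cv2.morphologyEx(m.astype('uint8'),cv2.MORPH_OPEN,np.ones((3,3)))>0
    r=cv2.minAreaRect((W[mm][:,:2]*1000).astype('float32'));print(n,mm.sum(),r,np.median(W[mm][:,2]))
x0,y0,x1,y1=190,100,305,255
c=cv2.resize(im[y0:y1,x0:x1],None,fx=3.85,fy=3.85,interpolation=cv2.INTER_CUBIC);cv2.imwrite('pics/w1c.png',c[:,:,::-1])
```

```text
bar 2448 ((596.8960571289062, 76.83454895019531), (38.508052825927734, 144.34890747070312), 81.45999145507812) 0.05989189216267829
deck+ 11061 ((583.42822265625, 27.299453735351562), (138.02047729492188, 209.6311492919922), 79.29174041748047) 0.05092561804707674
plate 8691 ((578.7586669921875, -2.690185546875), (225.20310974121094, 234.70309448242188), 79.35480499267578) 0.02376819065060687
```

View pics/w1c.png

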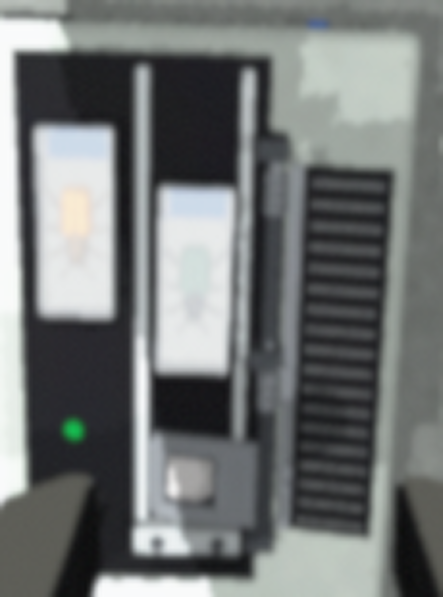

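```bash
cat >> h.py <<'E'
yaw=-.1866;O=np.array([.6222,.0169,0]);RS=Ro.from_euler('z',yaw).as_matrix()
toS=lambda p:(np.array(p)-O)@RS
toW=lambda p:RS@np.array(p)+O
E
python3 - <<'E'
from h import *
im,d,K,T=snap('wrist')
def s(n,cu,cv_,z): print(n,(toS(onz(190+cu/3.85,100+cv_/3.85,z,K,T))*1000).round(1))
s('blk near L',158,185,.055);s('near R',236,185,.055);s('far L',155,376,.055);s('far R',231,376,.055)
s('rail top R in',141,65,.048);s('rail L in',240,70,.048);s('rail R low',141,430,.048);s('flap front',200,433,.047)
s('stop front R',133,528,.058);s('bar near outer',393,170,.06);s('bar far outer',368,533,.06)
for dz in (.12,.07): print(delta(toW([-.115,.032,dz]),yaw,1))
print(robot.read_state()['tool_pos'],robot.tips_ahead)
E
```

```text
blk near L [-98.8 -11.9  55. ]
near R [-99.5  16.3  55. ]
far L [-26.  -12.7  55. ]
far R [-26.8  16.2  55. ]
rail top R in [-140.4  -18.6   48. ]
rail L in [-139.6   16.7   48. ]
rail R low [ -1.1 -18.7  48. ]
flap front [-0.1  4.5 47. ]
stop front R [ 36.4 -20.9  58. ]
bar near outer [-107.1   72.    60. ]
bar far outer [35.  71.6 60. ]
(array([0.037 , 0.0136, 0.1797]), array([0.    , 0.0002, 0.0262]))
(array([0.0371, 0.0136, 0.2297]), array([0.    , 0.0002, 0.0262]))
[0.54949454 0.05036368 0.29974313] 0.011
```

The frame fits: the mouth, stop, rails and bar edges all agree within about 2 mm. The block's near end is at x≈-98 mm. I'll go above it with a slight yaw, so the bar finger leads.

```bash
sed -i 's/O=np.array(\[.6222,.0169,0\])/O=np.array([.6220,.0160,0])/' h.py
python3 - <<'E'
from h import *
print(delta(toW([-.108,.033,.088]),yaw-.14,1))
E
```

```text
(array([0.0301, 0.0135, 0.2117]), array([0.    , 0.0002, 0.1662]))
```

move_arm(deltas=[0.015,0.007,0.04,0,0,0.06,0.516,0.03,0.0135,0.09,0,0,0.12,0.516,0.03,0.0135,0.13,0,0,0.166,0.516,0.03,0.0135,0.17,0,0,0.166,0.516,0.03,0.0135,0.2,0,0,0.166,0.516,0.03,0.0135,0.2117,0,0,0.166,0.516,0.03,0.0135,0.2117,0,0,0.166,0.516,0.03,0.0135,0.2117,0,0,0.166,0.516])

```text
t: 3.8
tool_pos: [0.5234, 0.068, 0.0896]
orientation: [0.511, 3.097, 0.001]
force: [-0.3, 1.3, -1.2]
opening: 0.0478
gripper_force: 0.0
```

Run:
```python
from h import *
im,d,K,T=snap('wrist','w2.png'); s=robot.read_state();print(s['t'],s['tool_pos'],toS(s['tool_pos']),s['opening'],s['force'])
```

```text
3.85 [0.52348889 0.06802757 0.08973367] [-0.10645313  0.03284873  0.08973367] 0.0478119580019882 [ 0.445776   -0.76252479  0.76311055]
```

View pics/w2.png

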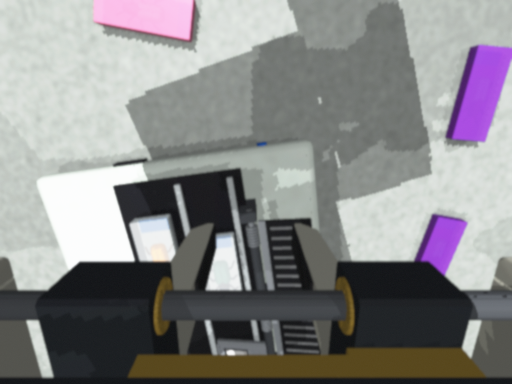

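Run:
```python
from h import *
m=robot.camera_model('wrist');K=np.array(m['K']);C=np.linalg.inv(np.array(m['tool_from_camera']))
for y in (-.024,-.0415,.024,.0415):
  for x in (.0075,-.0075):
    c=K@(C@[x,y,.011,1])[:3];print(x,y,(c[:2]/c[2]).round(1))
im,d,K,T=snap('wrist')
for u,v,z in((217,233,.055),(235,232,.055),(266,222,.06),(310,219,.06),(182,190,.048),(230,180,.048),(260,220,.06)):print(u,v,(toS(onz(u,v,z,K,T))*1000).round(1))
c=cv2.resize(im[160:300,150:340],None,fx=4,fy=4,interpolation=cv2.INTER_CUBIC);cv2.imwrite('pics/w2c.png',c[:,:,::-1])
```

```text
0.0075 -0.024 [214.8 227.1]
-0.0075 -0.024 [215.7 248.6]
0.0075 -0.0415 [187.  227.1]
-0.0075 -0.0415 [188.5 248.6]
0.0075 0.024 [291.3 227.2]
-0.0075 0.024 [290.4 248.6]
0.0075 0.0415 [319.2 227.2]
-0.0075 0.0415 [317.6 248.6]
217 233 [-102.3    5.9   55. ]
235 232 [-101.2   18.9   55. ]
266 222 [-108.    42.1   60. ]
310 219 [-106.    72.6   60. ]
182 190 [-135.8  -14.3   48. ]
230 180 [-138.3   20.9   48. ]
260 220 [-110.1   38.2   60. ]
```

View pics/w2c.png

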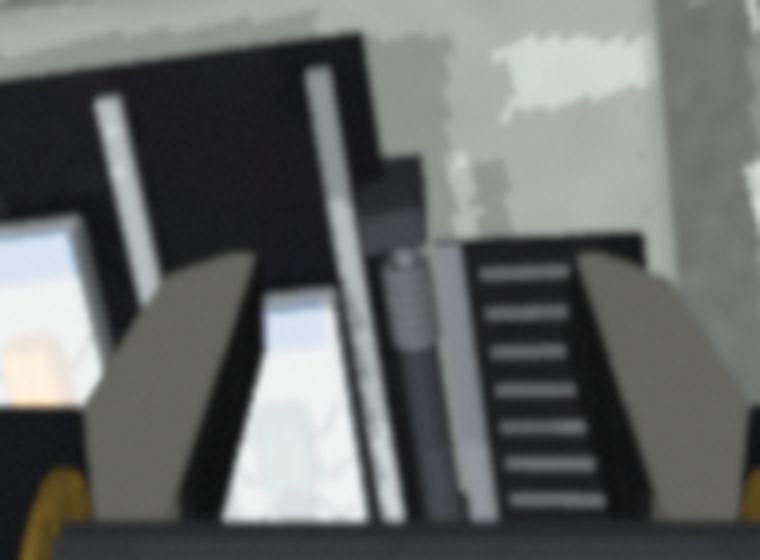

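Here the block's near end measures -99 to -102 mm. I'll back off 3.5 mm more, then press down in small steps.

move_arm(deltas=[0.0035,0,0,0,0,0,0.516,0.0035,0,0.008,0,0,0,0.516,0.0035,0,0.014,0,0,0,0.516,0.0035,0,0.019,0,0,0,0.516,0.0035,0,0.023,0,0,0,0.516,0.0035,0,0.026,0,0,0,0.516,0.0035,0,0.026,0,0,0,0.516])

```text
t: 4.78
tool_pos: [0.5188, 0.069, 0.0618]
orientation: [-0.512, -3.099, 0.0]
force: [-1.1, -0.2, 3.4]
opening: 0.0476
gripper_force: 1.7
```

```bash
cat >> h.py <<'E'
def st():
    s=robot.read_state();R=Ro.from_rotvec(s['orientation']).as_matrix();x=-R[:,0]
    print('t',round(s['t'],2),'S mm',(toS(s['tool_pos'])*1000).round(1),'yaw rel',round(np.arctan2(x[1],x[0])-yaw,3),'F scope',(np.array(s['force'])@RS).round(1),'tz',R[:,2].round(3))
E
python3 - <<'E'
from h import *
st()
E
```

```text
t 4.78 S mm [-111.3   32.9   61.8] yaw rel -0.141 F scope [-1.1 -0.4  3.4] tz [-0. -0. -1.]
```

move_arm(deltas=[0,0,0.0018,0,0,0,0.516,0,0,0.0018,0,0,0,0.516,-0.004,0.0006,0.0018,0,0,-0.02,0.516,-0.008,0.0011,0.0018,0,0,-0.04,0.516,-0.012,0.0017,0.0018,0,0,-0.07,0.516,-0.016,0.0023,0.0018,0,0,-0.1,0.516,-0.02,0.0028,0.0018,0,0,-0.12,0.516,-0.025,0.0035,0.0018,0,0,-0.14,0.516,-0.03,0.0042,0.0018,0,0,-0.14,0.516,-0.035,0.0049,0.0018,0,0,-0.14,0.516,-0.035,0.0049,0.0018,0,0,-0.14,0.516])

```text
t: 6.15
tool_pos: [0.5544, 0.0623, 0.0603]
orientation: [0.294, 3.127, 0.0]
force: [-0.7, 0.1, 3.1]
opening: 0.0478
gripper_force: 1.7
```

Run:
```python
from h import *
st();im,d,K,T=snap('wrist')
cv2.imwrite('pics/w3.png',im[100:340,120:380,::-1].repeat(2,0).repeat(2,1))
```

```text
t 6.15 S mm [-75.   33.   60.3] yaw rel -0.001 F scope [-0.7 -0.   3.1] tz [ 0.001 -0.    -1.   ]
```

View pics/w3.png

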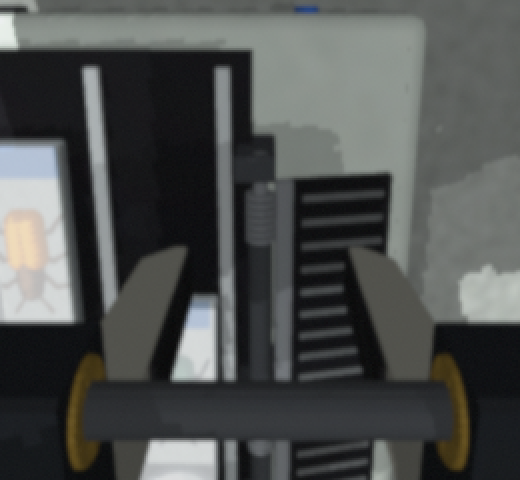

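The block's near end is flush with the pusher and the bar is well down. I'll go on under the flap.

move_arm(deltas=[-0.004,0,0,0,0,0,0.516,-0.008,0,0,0,0,0,0.516,-0.012,0,0,0,0,0,0.516,-0.016,0,0,0,0,0,0.516,-0.02,0,0,0,0,0,0.516,-0.024,0,0,0,0,0,0.516,-0.028,0,0,0,0,0,0.516,-0.031,0,0,0,0,0,0.516,-0.031,0,0,0,0,0,0.516])

```text
t: 7.32
tool_pos: [0.5845, 0.0567, 0.0603]
orientation: [0.294, 3.127, 0.0]
force: [-0.5, 0.6, 3.5]
opening: 0.0483
gripper_force: 1.7
```

Run:
```python
from h import *
st()
```

```text
t 7.33 S mm [-44.4  33.   60.3] yaw rel -0.001 F scope [-0.6  0.5  3.5] tz [ 0.001 -0.    -1.   ]
```

move_arm(deltas=[-0.001,0,0,0,0,0,0.516,-0.002,0,0,0,0,0,0.516,-0.003,0,0,0,0,0,0.516,-0.003,0,0,0,0,0,0.516])

```text
t: 7.82
tool_pos: [0.5871, 0.0561, 0.0601]
orientation: [0.294, 3.128, -0.0]
force: [-2.4, 1.3, 3.9]
opening: 0.048
gripper_force: 1.7
```

Run:
```python
from h import *
st()
```

```text
t 7.83 S mm [-41.8  33.   60.1] yaw rel -0.001 F scope [-2.6  0.8  3.9] tz [ 0. -0. -1.]
```

move_arm(deltas=[-0.001,0,0,0,0,0,0.516,-0.002,0,0,0,0,0,0.516,-0.002,0,0,0,0,0,0.516])

```text
t: 8.2
tool_pos: [0.5876, 0.0561, 0.06]
orientation: [-0.294, -3.125, -0.0]
force: [-9.5, 1.3, 10.0]
opening: 0.0481
gripper_force: 5.6
```

Run:
```python
from h import *
st();im,d,K,T=snap('wrist')
cv2.imwrite('pics/w4.png',im[100:340,120:380,::-1].repeat(2,0).repeat(2,1))
```

```text
t 8.2 S mm [-41.2  33.   60. ] yaw rel -0.001 F scope [-9.6 -0.5 10. ] tz [-0.003  0.    -1.   ]
```

View pics/w4.png

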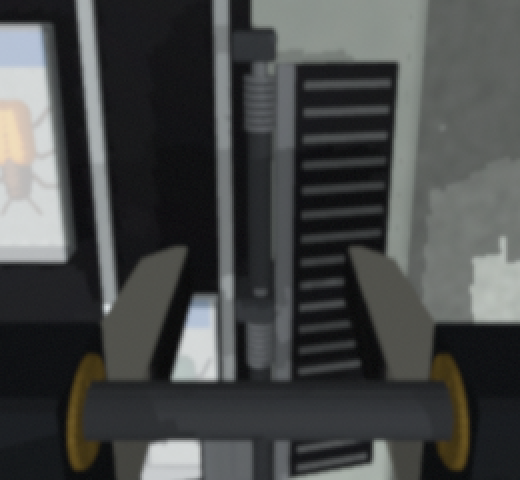

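The block stopped firmly, with 9.6 N along the channel, at the expected home position. I'll back off slightly, then lift and retreat.

move_arm(deltas=[0.002,0,0,0,0,0,0.516,0.005,0,0,0,0,0,0.516,0.005,0,-0.002,0,0,0,0.516,0.005,0,-0.005,0,0,0,0.516,0.005,0,-0.009,0,0,0,0.516,0.005,0,-0.015,0,0,0,0.516,0.005,0,-0.03,0,0,0,0.516,0.01,0,-0.07,0,0,0,0.516,0.03,0,-0.12,0,0,0,0.516,0.04,0,-0.17,0,0,0,0.516,0.04,0,-0.2,0,0,0,0.516,0.04,0,-0.2,0,0,0,0.516])

```text
t: 9.75
tool_pos: [0.5513, 0.0633, 0.2646]
orientation: [0.293, 3.121, 0.001]
force: [-0.2, -0.0, -0.2]
opening: 0.0481
gripper_force: 0.0
```

Run:
```python
from h import *
st();im,d,K,T=snap('wrist')
print(toS(px(*robot.recognise('wrist','block')[0]['uv'],d,K,T)))
cv2.imwrite('pics/w5.png',cv2.resize(im[110:280,170:350],None,fx=3.4,fy=3.4,interpolation=cv2.INTER_CUBIC)[:,:,::-1])
```

```text
t 9.75 S mm [-78.3  33.3 264.6] yaw rel -0.001 F scope [-0.2 -0.  -0.2] tz [ 0.007  0.    -1.   ]
[-0.26011487 -0.02562482  0.01016709]
```

View pics/w5.png

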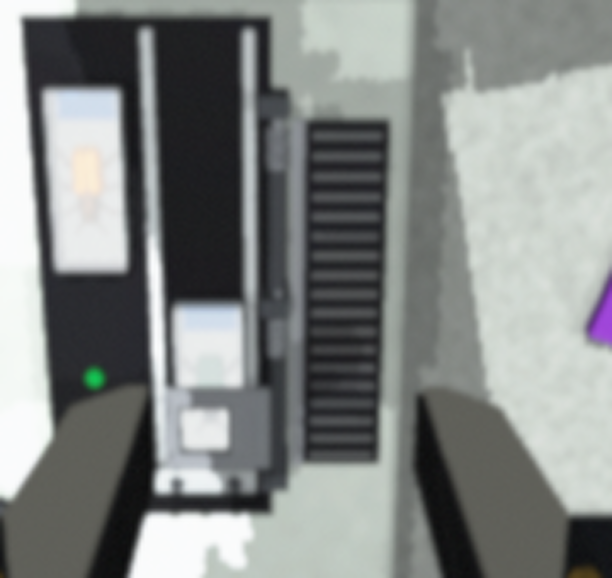

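The block sits under the flap at crop (208,345) with its near end at row 302. I'll check that end against the expected -33 mm and hand in if it agrees.

Run:
```python
from h import *
im,d,K,T=snap('wrist')
f=lambda cu,cv_,z:(toS(onz(170+cu/3.4,110+cv_/3.4,z,K,T))*1000).round(1)
a=f(208,303,.055);b=f(215,388,.056);print(a,b,f(208,468,.058)); print('flap z',toS(px(170+250/3.4,110+430/3.4,d,K,T)),toS(px(170+180/3.4,110+400/3.4,d,K,T)))
if abs((b-a)[0]-33)<3.5: print(robot.close_job())
```

```text
[-40.3   3.8  55. ] [-4.9  5.8 56. ] [29.5  2.4 58. ]
flap z [0.01272484 0.01964083 0.05757798] [ 0.00023264 -0.00825061  0.05617929]
the job is handed in; nothing more can be done
None
```

I pushed the block in until it stopped firmly against the back stop, released the bar so the flap closed level on the block, backed the arm away and handed the job in. The verdict was not shown, and my last camera check put about 35 mm of block in front of the flap (33 mm is fully home), within the roughly 2 mm calibration error.

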